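Pump the reagent sprayer up to pressure

TASK

Bring the reagent sprayer up to working pressure: press the blue knob on its top down with the fingertips and let it spring back up, stroke after stroke, until the red gauge pin on its shoulder stands fully out with the whole yellow band at its foot showing. Only press on the knob: do not grip it, do not touch the gauge pin, do not lift, tip or shove the sprayer, and leave the other things where they are. Finish with the knob sprung back up.

Things in the scene. Friction and masses are not known exactly. Their poses are not given: they have to be found in the camera images.
- sprayer: hand compression sprayer standing loose on the table: white round tank 116 mm in diameter and 148 mm high, black ribbed screw collar and grey spray head on top (to 196 mm), brass nozzle reaching 91 mm out along its -y, pistol grip reaching 90 mm out along its +y; about 1.2 to 1.8 kg. Origin: centre of the underside, z up
- pump_top (a point): centre of the top face of the blue round pump knob on top of the sprayer (knob 52 mm in diameter, 20 mm thick, top face flat over 44 mm, 258 mm above the table when up, 218 mm when fully down); moves with the knob
- pump (a joint): how far the pump knob is pressed straight down, m: 0 up (its rest), 0.040 fully down. A spring pushes it back up as soon as it is let go; pressing it takes about 7 N at the top, 15 N at the bottom, and up to 22 N at the bottom once the gauge pin is fully out. Each stroke of 0.030 or more that begins from fully up builds pressure; shallower ones build less, and below about 0.025 none
- gauge (a joint): how far the gauge pin stands out, m: 0 in, 0.0214 fully out (its stop). It starts anywhere from 0 to 0.007. A full pump stroke raises it about 3.4 mm (the first 1 to 5 mm) as the knob goes down; it stays there as the knob comes up, so 4 to 7 strokes are needed. Pumping on with the pin out does no harm
- gauge_pin: the red gauge pin (its origin: the centre of its top), 11 mm in diameter, which rises straight up out of a black boss (19 mm in diameter, top 158 mm above the table) on the tank's shoulder, 47 mm from the sprayer's axis along its +x. Pin top 159 mm above the table when in, 180 mm when fully out; the lowest 4 mm of the pin, which come out last, are yellow
- alcohol: clear bottle with a black cap, 76 mm in diameter, 200 mm high, loose. Origin: centre of the underside
- reagent: white bottle with a red label, 72 mm in diameter, 185 mm high, loose. Origin: centre of the underside
- beaker: turquoise plastic cup, 72 mm in diameter, 85 mm high, loose. Origin: centre of the underside
- loupe: black stand loupe on a ring foot, 62 mm in diameter, 62 mm high, loose. Origin: centre of the underside
- jar_a: powder jar with a black cap in the white tray, 66 mm in diameter, 55 mm high, loose. Origin: centre of the underside
- jar_b: powder jar with a black cap in the white tray, 56 mm in diameter, 50 mm high, loose. Origin: centre of the underside
- jar_c: powder jar with a black cap in the white tray, 56 mm in diameter, 60 mm high, loose. Origin: centre of the underside

How it is judged:
On the way, in this order (a step that is already met when the one before it is completed fails the run):
1. a first full stroke: the knob is pressed down while the pin is not yet out (value of joint pump above 0.028 m and value of joint gauge below 0.013 m).
2. the gauge pin is fully out (value of joint gauge above 0.0198 m), for 0.1 s.
At the end, for the whole second after the job is handed in: the gauge pin stands at least 19.8 mm of its 21.4 mm out, the knob is back up (within 3 mm), and the sprayer stands upright (within 3 degrees), at rest, within 30 mm of where it stood (value of joint gauge above 0.0198 m and value of joint pump below 0.003 m and angle between sprayer's own z axis and vertical below 0.05 rad and distance of sprayer from where it was at the start of the episode below 0.03 m and linear speed of sprayer below 0.02 m/s); the robot touches nothing.
It fails at once if the sprayer is lifted more than 8 mm, tipped more than 8 degrees or shoved more than 40 mm (height (world z) of sprayer above 0.008 m or angle between sprayer's own z axis and vertical above 0.14 rad or distance of sprayer from where it was at the start of the episode above 0.04 m).
It fails at once if the knob is taken between the fingers (horizontal distance between the grasp point and pump_top below 0.02 m and z of the grasp point in the frame of pump_top between -0.03 and 0.003 m and contact force between the fingers and sprayer above 2 N).
It fails at once if the gauge pin is touched (contact force between any of the arm, the fingers and gauge_pin above 0.5 N).
It fails at once if another thing is knocked about (more than 25 mm) (distance of any of alcohol, reagent, beaker, loupe, jar_a, jar_b, jar_c from where it was at the start of the episode above 0.025 m).
It also fails if it takes over 45 s, if anything falls off the work surface, if the arm or the gripper's body presses on something with over 40 N, if the wrist force passes 120 N, or if a joint passes its speed limit or range.

ROBOT

A 6-joint arm with a two-finger parallel gripper is mounted at the origin on the work surface. World frame = base frame: x ahead of the robot, y to its left, z up, the work surface at z = 0. Lengths are in m, angles in rad, forces in N, time in s.
With the tool pointing down it reaches from about 0.3 to 0.875 m from the base axis. Payload 4.2 kg.
Tool frame: the origin (TCP) lies where the fingers leave the gripper's body, on its centre line; the fingertips stand 73 mm ahead of it and the grasp point (between the pads) lies 54 mm ahead of it (env.grasp_offset is the distance from the TCP to the grasp point, in m); z points along the fingers, y is the line along which they close (so a half turn about z gives the same grasp; the last joint's range is limited). The gripper opens to 85 mm and grips with 20 to 120 N. Pads are 22 mm wide; open, the fingers measure 114 mm over their backs; the gripper's body (76 mm by 85 mm) begins 54 mm behind the grasp point. The pads swing forward as they close: fully open they stand 13 mm farther back than shut.
Start: joints at [-1.333, 0.32, 1.565, -0, 1.257, -0.02], TCP at [0.147, -0.556, 0.304] pointing down, gripper open.
Joint ranges: [-3.11, 3.11], [-0.84, 2.01], [0.21, 2.61], [-1.34, 4.49], [0.05, 2.63], [-2.56, 2.56]. Speed limits (rad/s): [2.57, 2.57, 3.14, 3.14, 3.14, 3.14].

INTERFACE

Orientations are given as a 3x3 rotation matrix whose columns are the frame's x, y, z axes.
In Python, from workcell import env gives the robot as it stands. The module is installed in compiled form; this text tells all that it offers. Calls block until the motion is done:
- env.movep(position, orientation): joint-space move of the TCP to a pose.
- env.move_straight(position, rot=None, max_speed=0.15): straight line of the TCP; rot=None keeps the orientation; max_speed is the mean speed in m/s.
- env.move_j(angles): joint-space move.
- env.command_gripper(opening, squeeze=None): finger opening in m; squeeze is the grip in N (None keeps the last); returns when the fingers have stopped.
- env.hold(seconds).
- env.solve_ik(position, orientation): joint angles nearest the present ones, or None.
- env.get_obs(): the state.
- env.read_camera(name): name is "scene" or "top" or "wrist"; returns a dict with "img" (400x640x3 uint8, red, green, blue), "range_z" (400x640 float32, m along the optical axis (not along the pixel's ray), 0 where there is no reading), "fx", "fy", "cx", "cy" (pixels), "cam_to_world" (4x4, takes a point from camera to world coordinates). Camera axes: x right, y down, z forward; pixel columns grow to the right and rows downward; lengths in m; the calibration is good to about 2 mm. A picture is of the moment at which its call begins.
A pose or a line that the arm cannot do raises env.Unreachable and nothing moves.
- env.close_job(): hands the job in; it is judged then, once.
Trained networks look in the newest picture that a camera, given by its name, has taken for a name from the list of things; names that differ only in an ending like _2 or _b are one class to them, and where a whole thing is asked for, a point or a joint stands for the part that bears it (a point fixed in the world has none). Each returns a list of dicts, best first, with "conf" (0 to 1); they miss things now and then, are a little off and sometimes report something else, mostly with a low value. They report only what shows in the picture. A call takes as long as a camera call.
- env.trace(label, camera): "region" (400x640 bool, what is visible of it).
- env.mark_of(label, camera): "at" ([x, y, z] in m, in world coordinates, good to about 4 mm: a listed point, or the origin of a listed thing).
The state is a dict: "time": time; "q": joint angles; "qd": joint speeds; "joint_torque": joint torques, N m; "position": TCP position; "eef_rot": TCP orientation; "wrist_force": force on the tool from outside, world axes, zero at the start; "ft_torque": the same for the moment, N m; "finger_gap": finger opening in m; "grasp_force": force on a finger pad.
Only numpy, scipy, OpenCV 4.12 (cv2) and the standard library are available. Lean on these libraries where they do the work, as an engineer would, in place of code of your own. Each camera call takes 0.05 s, during which the arm holds its last target. There are 200 camera calls.

## Working session

There is one attempt and no reset: what is moved stays moved. The work goes in short steps, each a Python script; the robot and the scene stay as the last script left them, time stands still between calls to the robot, and variables do not carry over. Pictures are saved under pics/ and viewed, at most 10 in all, crops included, and the job is handed in when it is done.

```bash
mkdir -p pics; python3 - <<'E'
from workcell import env
import cv2,numpy as np
ims=[]
for c in ["scene","top"]:
    r=env.read_camera(c); ims.append(r)
    cv2.imwrite(f"pics/{c}0.png",r["img"][:,:,::-1])
    for l in ["pump_top","gauge_pin","sprayer","alcohol","reagent","beaker","loupe"]:
        print(c,l,[(np.round(d["at"],3).tolist(),round(d["conf"],2)) for d in env.mark_of(l,c)[:2]])
o=env.get_obs();print(o["time"],o["finger_gap"],o["wrist_force"]);print(np.round(o["eef_rot"],2))
E
```

```text
scene pump_top [([0.61, -0.102, 0.259], 0.85)]
scene gauge_pin []
scene sprayer [([0.606, -0.097, 0.004], 0.94)]
scene alcohol [([0.527, -0.363, -0.002], 0.66)]
scene reagent [([0.433, 0.297, -0.006], 0.58)]
scene beaker [([0.763, 0.087, -0.004], 0.69), ([0.613, -0.099, 0.257], 0.28)]
scene loupe [([0.769, -0.164, -0.0], 0.68)]
top pump_top [([0.605, -0.096, 0.254], 0.97)]
top gauge_pin [([0.606, -0.094, 0.259], 0.36)]
top sprayer [([0.608, -0.101, -0.001], 0.61)]
top alcohol []
top reagent [([0.437, 0.298, 0.0], 0.78)]
top beaker [([0.757, 0.093, 0.001], 0.86), ([0.527, -0.36, -0.002], 0.32)]
top loupe [([0.769, -0.166, 0.002], 0.78), ([0.529, -0.36, 0.001], 0.53)]
0.8 0.08555302879618429 [-0.16042637  0.52943003  0.88677668]
[[ 0.97  0.25  0.  ]
 [ 0.25 -0.97 -0.  ]
 [-0.    0.   -1.  ]]
```

View pics/scene0.png

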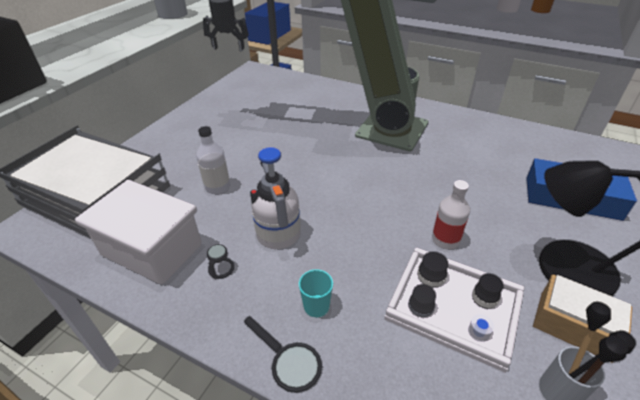

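View pics/top0.png

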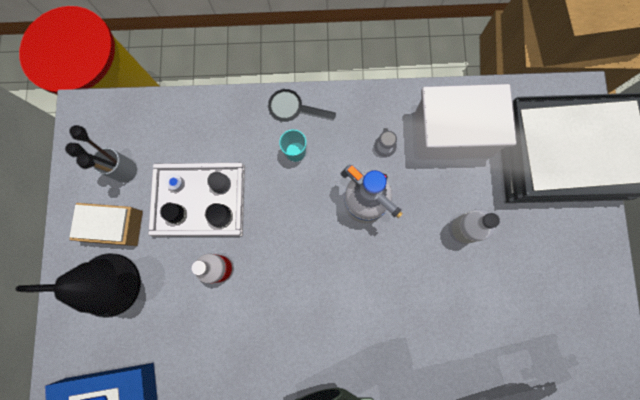

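The knob is at about (0.607, -0.099, 0.256), and both views agree. In the top picture the orange grip (352,173) and the nozzle (398,213) put the sprayer's +x, and so the pin, towards world (+x, -y). I'll shut the fingers, go up, then hover over the knob.

```bash
python3 - <<'E'
from workcell import env
import cv2,numpy as np
o=env.get_obs(); R=np.array(o["eef_rot"]); p=np.array(o["position"])
env.command_gripper(0.0,20)
env.move_straight([p[0],p[1],0.40],max_speed=0.2)
env.movep([0.607,-0.099,0.40],R)
r=env.read_camera("wrist")
cv2.imwrite("pics/w0.png",r["img"][:,:,::-1])
for l in ["pump_top","gauge_pin"]:
    print(l,[(np.round(d["at"],3).tolist(),round(d["conf"],2)) for d in env.mark_of(l,"wrist")[:2]])
hsv=cv2.cvtColor(r["img"],cv2.COLOR_RGB2HSV)
m=cv2.inRange(hsv,(105,120,60),(130,255,255))>0
v,u=np.nonzero(m&(r["range_z"]>0)); z=r["range_z"][v,u]
P=np.c_[(u-r["cx"])*z/r["fx"],(v-r["cy"])*z/r["fy"],z,np.ones_like(z)]@r["cam_to_world"].T
P=P[(P[:,2]>.252)&(P[:,2]<.27)]
print(len(P),P[:,:3].min(0),P[:,:3].max(0),np.median(P[:,2]))
o=env.get_obs();print(o["time"],o["position"],o["wrist_force"],o["finger_gap"])
E
```

```text
pump_top [([0.61, -0.099, 0.258], 0.85)]
gauge_pin [([0.64, -0.138, 0.158], 0.59)]
2772 [ 0.58404242 -0.1250575   0.25201674] [ 0.63261564 -0.07464758  0.25941442] 0.2573251467175143
4.6583 [ 0.60682301 -0.09981976  0.40002876] [ 0.34634549 -0.42996765 -0.30412314] -0.00013855075357252906
```

View pics/w0.png

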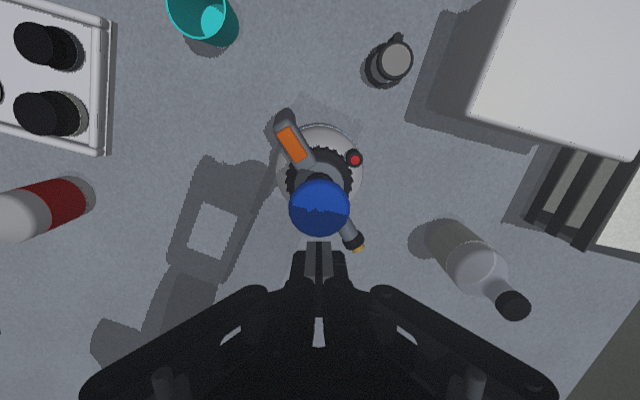

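The wrist view shows the blue knob at (319,208), centred at (0.608, -0.100, 0.258), and the red pin at (354,159), clear of the fingers. I'll make one stroke and log the force.

```bash
cat > h.py <<'E'
from workcell import env
import cv2,numpy as np
X=[0.6083,-0.0998]
def go(z,s=0.12):
    env.move_straight([X[0],X[1],z],max_speed=s); o=env.get_obs()
    return round(o["position"][2],4),np.round(o["wrist_force"],1).tolist()
def look(n=None):
    r=env.read_camera("wrist")
    if n: cv2.imwrite(f"pics/{n}.png",cv2.resize(r["img"][100:260,220:440,::-1],None,fx=3,fy=3))
    for l in ["pump_top","gauge_pin"]:
        print(l,[(np.round(d["at"],3).tolist(),round(d["conf"],2)) for d in env.mark_of(l,"wrist")[:1]])
E
python3 - <<'E'
from h import *
for z in [.345,.328,.32,.31,.302,.296]: print(go(z))
look()
print(go(.345)); look("w1")
print(env.get_obs()["time"])
E
```

```text
(np.float64(0.3456), [0.2, 0.1, -0.3])
(np.float64(0.3302), [2.4, -0.4, 6.1])
(np.float64(0.3229), [1.4, -0.2, 6.6])
(np.float64(0.3136), [1.3, 0.1, 8.6])
(np.float64(0.3061), [-0.1, -0.5, 9.5])
(np.float64(0.3004), [0.3, 0.4, 10.9])
pump_top [([0.605, -0.097, 0.228], 0.98)]
gauge_pin [([0.64, -0.135, 0.159], 0.56)]
(np.float64(0.3445), [-0.2, 0.2, -0.7])
pump_top [([0.608, -0.1, 0.257], 0.9)]
gauge_pin [([0.525, -0.36, -0.0], 0.72)]
7.4167
```

View pics/w1.png

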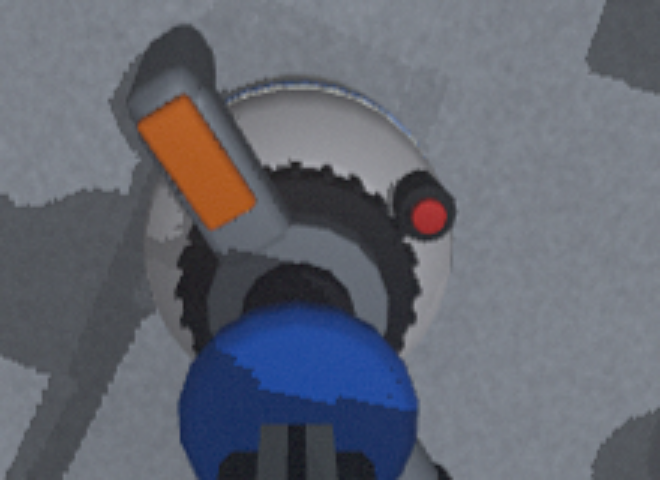

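The pin is still nearly in at (430,216) in the crop. The arm stopped about 4 mm short under load, so that stroke was about 30 mm. I'll press deeper.

```bash
python3 - <<'E'
from h import *
for i in range(4):
    go(.289,.15); env.hold(.15); o=env.get_obs(); print(round(o["position"][2],4),np.round(o["wrist_force"],1))
    go(.342,.15); env.hold(.15)
env.read_camera("wrist"); look("w2")
print(env.get_obs()["time"])
E
```

```text
0.2916 [-0.1 -0.4 12.1]
0.2914 [-0.4  0.9 13.6]
0.2914 [-0.5  0.5 12.5]
0.2913 [-0.9 -0.8 12.9]
pump_top [([0.606, -0.101, 0.255], 0.81)]
gauge_pin [([0.64, -0.136, 0.175], 0.48)]
12.8417
```

View pics/w2.png

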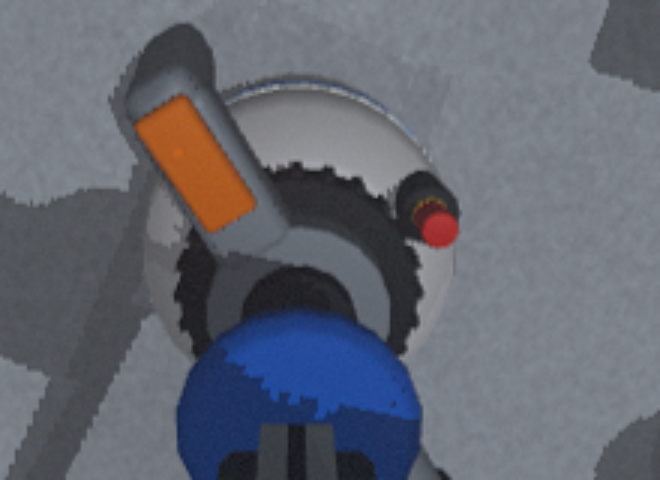

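The pin is now well out, top at (440,229), and the yellow band is just starting to show at its foot, (428,206). A few more strokes are needed. Press force should rise towards 22 N once the pin is fully out.

```bash
python3 - <<'E'
from h import *
for i in range(3):
    go(.289,.15); env.hold(.15); o=env.get_obs(); print(round(o["position"][2],4),np.round(o["wrist_force"],1))
    go(.342,.15); env.hold(.15)
look("w3")
print(env.get_obs()["time"])
E
```

```text
0.2934 [-0.7 -0.  16.5]
0.2935 [-3.1  0.6 20.1]
0.2935 [-3.1  0.6 21. ]
pump_top [([0.607, -0.1, 0.258], 0.82)]
gauge_pin [([0.639, -0.135, 0.179], 0.59)]
16.8917
```

View pics/w3.png

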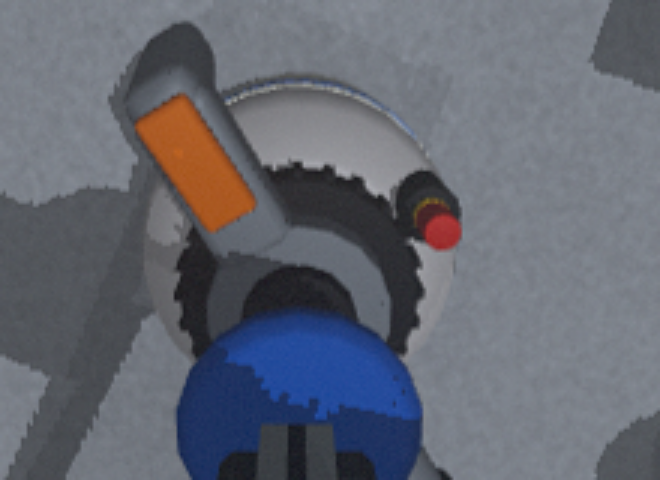

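The pin top is at (442,231) and 0.179 m high, the yellow band shows, and the press force has levelled off at 20–21 N, so the pin is at its stop. The knob is back up at 0.258. I'll retract and hand in.

```bash
python3 - <<'E'
from h import *
print(go(.40)); env.hold(.5); look()
for d in env.mark_of("sprayer","wrist")[:1]: print(np.round(d["at"],3))
print(env.close_job())
E
```

```text
(np.float64(0.3994), [-0.3, 0.3, 0.5])
pump_top [([0.609, -0.101, 0.256], 0.84)]
gauge_pin [([0.641, -0.138, 0.176], 0.6)]
[ 0.605 -0.103  0.003]
the job is handed in; nothing more can be done
None
```

I handed the job in after 8 strokes. The gauge pin read fully out (about 0.179 m high, yellow band showing, press force levelled at 20–21 N), the knob was back up, and the sprayer was where it started to within measurement error. The hand-in returned no verdict.

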